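Set out the table pieces in the display rack in reverse order

ROBOT

A 7-joint arm with a two-finger parallel gripper is mounted at the origin on the work surface. World frame = base frame: x ahead of the robot, y to its left, z up, the work surface at z = 0. Lengths are in m, angles in rad, forces in N, time in s.
With the tool pointing down it reaches from about 0.425 to 0.925 m from the base axis. Payload 6.8 kg.
Tool frame: the origin (TCP) lies on the centre line of the jaws, within the pads' length; the fingertips stand 19 mm ahead of it and the grasp point (between the pads) is the TCP (r.tip_extent is the y of the fingertips in the tool frame, in m); y points along the fingers, z is the direction in which the jaws open and shut, and the axes are right-handed (so a half turn about y gives the same grasp; the last joint's range is limited). The gripper opens to 85 mm and grips with 20 to 120 N. Pads are 22 mm wide; open, the fingers measure 114 mm over their backs; the gripper's body (76 mm by 85 mm) begins 54 mm behind the grasp point. The pads swing forward as they close: fully open they stand 13 mm farther back than shut.
Start: joints at [-1.391, 0.477, 0.022, 1.555, -0.011, 1.109, -0.083], TCP at [0.192, 0.647, 0.25] pointing down, gripper open.
Joint ranges: [-2.96, 2.96], [-0.34, 2.1], [-1.41, 1.46], [0.24, 2.44], [-1.37, 4.51], [0.17, 1.92], [-2.96, 2.96]. Speed limits (rad/s): [2.39, 2.39, 3.14, 3.14, 3.14, 3.14, 3.14].

INTERFACE

Orientations are given as a rotation vector (axis times angle).
In Python, from bench import r gives the robot as it stands. The module is installed in compiled form; this text tells all that it offers.
- The arm moves only by the tool jog_arm, never from a script. Its argument "motion" is a list of rows, each a list of 3 entries, a list of its own where there are three numbers: the opening, from 0 (shut) to 1 (fully open), then the shift along the tool's x, y, z in m, then the turn, a rotation vector about the tool's x, y, z in degrees. A call has 1 to 10 rows; each row shifts and turns the commanded pose from where the row before left it, along the tool's axes as they then stand; what a row does not reach is not made up. A row lasts 1/12 s, in which the tool goes at most 41.7 mm and 7.16 degrees, less where a joint would pass 70% of its speed; a pose out of reach is approached as far as the arm can. A call with a gripper value outside its range is refused whole. The fingers move at their own pace and stop on an object; "force" is the grip in N (left out, the last holds). Time passes only in rows, so rows that do not move let the fingers close. It gives the time, the measured TCP pose, the force and the opening at its end, in the units of the state.
- r.get_obs(): the state, without advancing time (a new reading comes with each control period).
- r.grab_frame(name): name is "side" or "top" or "wrist"; returns a dict with "image" (420x560x3 uint8, red, green, blue), "range_z" (420x560 float32, m along the optical axis (not along the pixel's ray), 0 where there is no reading), "fx", "fy", "cx", "cy" (pixels), "xyz" and "orientation" of the camera in the world. Camera axes: x right, y down, z forward; pixel columns grow to the right and rows downward; lengths in m; the calibration is good to about 2 mm. A picture is of the moment at which its call begins.
- r.hand_in(): hands the job in, once; it reports no verdict.
The state is a dict: "clock": time; "joints": joint angles; "qvel": joint speeds; "tau": joint torques, N m; "tcp_pos": TCP position; "orientation": TCP orientation; "contact_force": force on the tool from outside, world axes, zero at the start; "moment": the same for the moment, N m; "grip_width": finger opening in m.
Only numpy, scipy, OpenCV 4.12 (cv2) and the standard library are available. Lean on these libraries where they do the work, as an engineer would, in place of code of your own. Each camera call takes 0.05 s, during which the arm holds its last target.

TASK

Set out the flea-market stall: move the four small table pieces from the pale packing tray into the dark display rack, one upright in each compartment, in reverse order, so that the row reads rightly for the buyers across the table. Seen from the robot, the piece furthest left in the tray goes into the compartment furthest right, the next one beside it, and so on, until the piece furthest right stands furthest left. Do not tip any piece over on the way.

Things in the scene. Friction and masses are not known exactly. Their poses are not given: they have to be found in the camera images.
- packing_tray: The pale plywood tray that the row starts in: 294 mm long (its y), 78 mm wide (its x), no partitions. Its base is 10 mm thick, with a lip 6 mm thick all round, top 20 mm above the table. It holds four square grey felt pads in a row at y = +108, +36, -36, -108 mm in its frame, at x = 0. Fixed. Origin at the centre of its underside, on the table; its +y points to the robot's left, give or take 0.3 rad.
- display_rack: The dark wooden rack with four square compartments in a row, each 66 by 66 mm inside, centred at x = 0 and y = +108, +36, -36, -108 mm in its frame (72 mm apart). Compartment floor 12 mm above the table, walls and partitions 6 mm thick, tops 24 mm above the table. 294 mm long (y), 78 mm wide (x). Fixed. Origin at the centre of its underside, on the table; its +y points to the robot's left, give or take 0.3 rad. It may stand left or right of the tray.
- pepper_mill: Dark wooden pepper mill, 91 mm tall, foot 44 mm across; straight body 32 mm across from 34 to 74 mm above its underside (grip there), above it a rounded cap 28 mm across. About 0.1 kg. Origin at the centre of its underside, z up its axis; round about z, so its yaw means nothing.
- salt_shaker: White ceramic salt shaker with a domed steel top, 71 mm tall, foot 44 mm across; straight body 38 mm across from 14 to 56 mm above its underside (grip there), the dome above it. About 0.13 kg. Origin at the centre of its underside, z up its axis; round about z, so its yaw means nothing.
- table_bell: Brass table bell standing on its mouth, 50 mm across, narrowing to 30 mm at 36 mm height; a wooden handle 16 mm across rises from 42 to 88 mm above its underside (grip there). About 0.14 kg. Origin at the centre of its underside, z up its axis; round about z, so its yaw means nothing.
- candlestick: Steel candlestick, 86 mm tall, foot 48 mm across, thin stem 16 mm across, and on top of it a cylindrical candle socket 28 mm across from 52 to 86 mm above its underside (grip there). About 0.16 kg. Origin at the centre of its underside, z up its axis; round about z, so its yaw means nothing.
- pad_pepper_mill: The grey felt pad, 60 mm square and 3 mm thick, fixed in the packing tray, on which the pepper mill stands at the start, its underside 13 mm above the table; it marks that piece's place in the row and stays when the piece is gone. All four pads look alike. Origin at the centre of its underside.
- pad_salt_shaker: The grey felt pad, 60 mm square and 3 mm thick, fixed in the packing tray, on which the salt shaker stands at the start, its underside 13 mm above the table; it marks that piece's place in the row and stays when the piece is gone. All four pads look alike. Origin at the centre of its underside.
- pad_table_bell: The grey felt pad, 60 mm square and 3 mm thick, fixed in the packing tray, on which the table bell stands at the start, its underside 13 mm above the table; it marks that piece's place in the row and stays when the piece is gone. All four pads look alike. Origin at the centre of its underside.
- pad_candlestick: The grey felt pad, 60 mm square and 3 mm thick, fixed in the packing tray, on which the candlestick stands at the start, its underside 13 mm above the table; it marks that piece's place in the row and stays when the piece is gone. All four pads look alike. Origin at the centre of its underside.

How it is judged:
At the end, for the whole second after the job is handed in: Every piece stands upright (within 0.12 rad) and at rest on the floor of its own compartment of the display rack (within 14 mm of its centre each way, 5 mm in height), in the reverse of the order that the row had in the tray (x of pepper_mill in the frame of display_rack between -0.014 and 0.014 m and z of pepper_mill in the frame of display_rack between 0.007 and 0.017 m and angle between each of pepper_mill, salt_shaker, table_bell, candlestick's own z axis and vertical below 0.12 rad and linear speed of each of pepper_mill, salt_shaker, table_bell, candlestick below 0.02 m/s and angular speed of each of pepper_mill, salt_shaker, table_bell, candlestick below 0.2 rad/s and ((y of pad_pepper_mill in the frame of packing_tray between 0.088 and 0.128 m and y of pepper_mill in the frame of display_rack between -0.122 and -0.094 m) or (y of pad_pepper_mill in the frame of packing_tray between 0.016 and 0.056 m and y of pepper_mill in the frame of display_rack between -0.05 and -0.022 m) or (y of pad_pepper_mill in the frame of packing_tray between -0.056 and -0.016 m and y of pepper_mill in the frame of display_rack between 0.022 and 0.05 m) or (y of pad_pepper_mill in the frame of packing_tray between -0.128 and -0.088 m and y of pepper_mill in the frame of display_rack between 0.094 and 0.122 m)) and x of salt_shaker in the frame of display_rack between -0.014 and 0.014 m and z of salt_shaker in the frame of display_rack between 0.007 and 0.017 m and ((y of pad_salt_shaker in the frame of packing_tray between 0.088 and 0.128 m and y of salt_shaker in the frame of display_rack between -0.122 and -0.094 m) or (y of pad_salt_shaker in the frame of packing_tray between 0.016 and 0.056 m and y of salt_shaker in the frame of display_rack between -0.05 and -0.022 m) or (y of pad_salt_shaker in the frame of packing_tray between -0.056 and -0.016 m and y of salt_shaker in the frame of display_rack between 0.022 and 0.05 m) or (y of pad_salt_shaker in the frame of packing_tray between -0.128 and -0.088 m and y of salt_shaker in the frame of display_rack between 0.094 and 0.122 m)) and x of table_bell in the frame of display_rack between -0.014 and 0.014 m and z of table_bell in the frame of display_rack between 0.007 and 0.017 m and ((y of pad_table_bell in the frame of packing_tray between 0.088 and 0.128 m and y of table_bell in the frame of display_rack between -0.122 and -0.094 m) or (y of pad_table_bell in the frame of packing_tray between 0.016 and 0.056 m and y of table_bell in the frame of display_rack between -0.05 and -0.022 m) or (y of pad_table_bell in the frame of packing_tray between -0.056 and -0.016 m and y of table_bell in the frame of display_rack between 0.022 and 0.05 m) or (y of pad_table_bell in the frame of packing_tray between -0.128 and -0.088 m and y of table_bell in the frame of display_rack between 0.094 and 0.122 m)) and x of candlestick in the frame of display_rack between -0.014 and 0.014 m and z of candlestick in the frame of display_rack between 0.007 and 0.017 m and ((y of pad_candlestick in the frame of packing_tray between 0.088 and 0.128 m and y of candlestick in the frame of display_rack between -0.122 and -0.094 m) or (y of pad_candlestick in the frame of packing_tray between 0.016 and 0.056 m and y of candlestick in the frame of display_rack between -0.05 and -0.022 m) or (y of pad_candlestick in the frame of packing_tray between -0.056 and -0.016 m and y of candlestick in the frame of display_rack between 0.022 and 0.05 m) or (y of pad_candlestick in the frame of packing_tray between -0.128 and -0.088 m and y of candlestick in the frame of display_rack between 0.094 and 0.122 m))); the robot touches nothing.
It fails at once if a piece is tipped over (leans more than 0.7 rad) (angle between any of pepper_mill, salt_shaker, table_bell, candlestick's own z axis and vertical above 0.7 rad).
It also fails if it takes over 120 s, if anything falls off the work surface, if the arm or the gripper's body presses on something with over 40 N, if the wrist force passes 120 N, or if a joint passes its speed limit or range.

## Working session

There is one attempt and no reset: what is moved stays moved. The work goes in short steps, Python scripts to look and compute and a tool call to move; the robot and the scene stay as the last step left them, time stands still between calls to the robot, and variables do not carry over. Pictures are saved under pics/ and viewed, and the job is handed in when it is done.

Besides the shell and the picture viewer there is one more tool, called after "Emit:" as a command line: name --argument value ..., lists and objects as JSON in quotes. jog_arm: Moves the arm, as the interface text tells. Its arguments: {"type":"object","properties":{"motion":{"type":"array","items":{"type":"array"}},"force":{"type":"number"}},"required":["motion"]}

```bash
mkdir -p pics; python3 - <<'E'
from bench import r
import cv2,numpy as np
o=r.get_obs();print(o, r.tip_extent)
for n in ("side","top","wrist"):
    f=r.grab_frame(n);cv2.imwrite(f"pics/{n}0.png",f["image"][:,:,::-1]);np.savez(f"{n}0.npz",**f)
    print(n,f["fx"],f["fy"],f["cx"],f["cy"],f["xyz"],f["orientation"])
E
```

```text
{'clock': 0.0, 'joints': array([-1.39107968,  0.47777597,  0.02236169,  1.55647726, -0.01151877,
        1.1092737 , -0.08308369]), 'qvel': array([ 7.49777305e-04, -1.47505973e-04, -7.20132612e-04,  3.56903887e-05,
        2.35793553e-04,  3.89282999e-04,  9.18610806e-04]), 'tau': array([-3.84055802e-04, -5.96436954e+01,  1.60756007e+00, -2.81199986e+01,
        1.24858349e-02,  9.02235130e-03, -1.86666426e-05]), 'tcp_pos': array([0.19146581, 0.64668918, 0.24933138]), 'orientation': array([-1.56076941,  0.2260623 , -0.22585327]), 'contact_force': array([-0.44498691, -0.31690209, -0.17896766]), 'moment': array([ 0.01369988,  0.02580758, -0.05531516]), 'grip_width': 0.0851559058068215} 0.019
side 437.3721823195789 437.3721823195789 279.5731156527793 207.50897409924193 [ 0.40917864 -0.86707265  0.67867571] [-2.19827107  0.20825957 -0.08235494]
top 419.9223514279331 419.9223514279331 279.463524907011 203.41580186906037 [0.45666161 0.00925971 0.85231158] [-2.14922257  2.19451778 -0.12057551]
wrist 368.7985636834605 368.7985636834605 279.0714498288255 214.39078907376114 [0.1160141 0.6682366 0.3737655] [2.30707671 1.7236571  0.26599645]
```

View pics/top0.png

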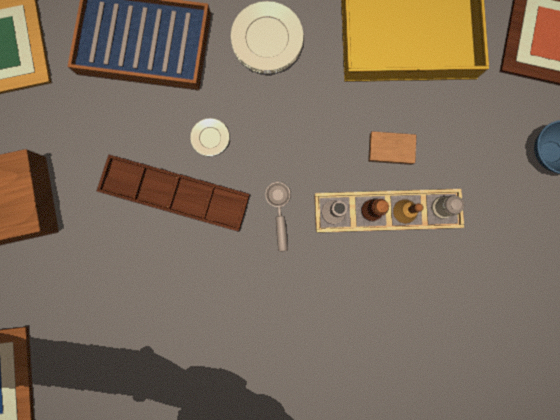

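View pics/side0.png

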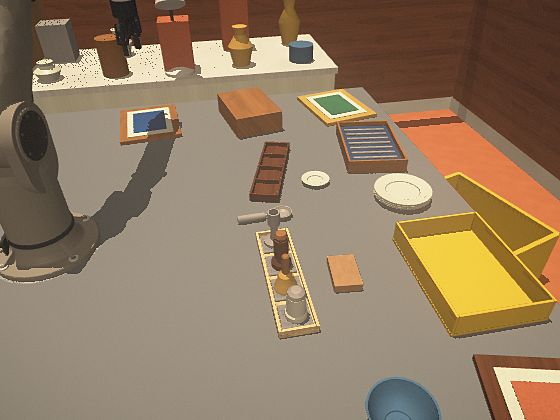

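The top view (up = +x, left = +y) shows the rack at about (173,192) and the tray at about (390,211). From left to right the tray holds the candlestick (336,210), pepper mill (375,208), bell (408,210) and salt shaker (448,206). Next I measure their positions.

```bash
cat > h.py <<'E'
import numpy as np,cv2
from scipy.spatial.transform import Rotation as R
def ray(f,uv,z):
    uv=np.atleast_2d(np.asarray(uv,float))
    d=np.c_[(uv[:,0]-f["cx"])/f["fx"],(uv[:,1]-f["cy"])/f["fy"],np.ones(len(uv))]@R.from_rotvec(f["orientation"]).as_matrix().T
    return f["xyz"]+d*((z-f["xyz"][2])/d[:,2])[:,None]
def cloud(f):
    v,u=np.mgrid[0:420,0:560]; Z=f["range_z"]
    p=np.stack([(u-f["cx"])/f["fx"]*Z,(v-f["cy"])/f["fy"]*Z,Z],-1)
    P=p@R.from_rotvec(f["orientation"]).as_matrix().T+f["xyz"]; P[Z<=0]=np.nan
    return P
def load(n): return dict(np.load(n,allow_pickle=True))
E
python3 - <<'E'
from h import *
f=load("top0.npz");P=cloud(f);im=f["image"]
hsv=cv2.cvtColor(im,cv2.COLOR_RGB2HSV)
print("table z",np.nanmedian(P[250:300,200:400,2]), "noise",np.nanstd(P[260:280,350:400,2]))
def rect(mask,z,name):
    n,l,s,c=cv2.connectedComponentsWithStats(mask.astype(np.uint8))
    i=1+np.argmax(s[1:,4]);v,u=np.where(l==i)
    W=ray(f,np.c_[u,v],z)[:,:2]
    (c,wh,a)=cv2.minAreaRect((W*1000).astype(np.float32))
    b=cv2.boxPoints((c,wh,a)); e=max([b[1]-b[0],b[2]-b[1]],key=np.linalg.norm); e=e*np.sign(e[1])
    print(name,"c",np.round(c,1),"wh",np.round(wh,1),"yaw",np.arctan2(-e[0],e[1])); return np.array(c),np.arctan2(-e[0],e[1])
print(hsv[192,120],hsv[200,190],hsv[250,220],hsv[194,390],hsv[229,390])
roi=np.zeros((420,560),bool);roi[150:235,90:260]=1
m=roi&(hsv[...,1]>90);rc,ry=rect(m,.024,"rack")
roi[:]=0;roi[180:240,305:475]=1
m=roi&(hsv[...,1]>70)&(hsv[...,2]>110);tc,ty=rect(m,.020,"tray")
for nm,c,y in(("rack",rc,ry),("tray",tc,ty)):
    for k in(108,36,-36,-108): print(nm,k,np.round(c+k*np.array([-np.sin(y),np.cos(y)]),1))
for z0 in (.035,.05,.065,.08):
  mm=roi&(P[...,2]>z0)
  n,l,s,c=cv2.connectedComponentsWithStats(mm.astype(np.uint8))
  for i in range(1,n):
    if s[i,4]>8:
        q=P[l==i];hi=q[q[:,2]>q[:,2].max()-.008]
        print(z0,s[i],"top",np.round(q[:,2].max(),4),"mean",np.round(q.mean(0),4),"topmean",np.round(hi.mean(0),4), "ext",np.round(np.ptp(q[:,:2],axis=0),3),"mid",np.round((q.max(0)+q.min(0))[:2]/2,4))
E
```

```text
table z 0.0003345920982163464 noise 0.0014895718932172554
[  9 158  97] [ 10 161 108] [ 11  38 127] [ 19 108 181] [ 19 103 207]
rack c [569.3 212.9] wh [295.7  78.1] yaw -0.29665798
tray c [ 525.  -215.5] wh [ 80.1 296.2] yaw 0.010884052
rack 108 [600.9 316.2]
rack 36 [579.8 247.4]
rack -36 [558.8 178.5]
rack -108 [537.7 109.7]
tray 108 [ 523.9 -107.5]
tray 36 [ 524.7 -179.5]
tray -36 [ 525.4 -251.5]
tray -108 [ 526.2 -323.5]
0.035 [436 195  28  22 456] top 0.0867 mean [ 0.5272 -0.3169  0.0712] topmean [ 0.5286 -0.3226  0.0821] ext [0.038 0.035] mid [ 0.5284 -0.3218]
0.035 [366 199  23  20 325] top 0.1067 mean [ 0.5242 -0.1766  0.0875] topmean [ 0.5258 -0.181   0.1025] ext [0.031 0.031] mid [ 0.5246 -0.1811]
0.035 [330 201  17  16 217] top 0.103 mean [ 0.523  -0.1031  0.0969] topmean [ 0.5239 -0.1045  0.0996] ext [0.027 0.026] mid [ 0.5236 -0.1043]
0.035 [399 201  24  19 312] top 0.1039 mean [ 0.5214 -0.2435  0.063 ] topmean [ 0.5227 -0.2477  0.0999] ext [0.036 0.031] mid [ 0.5231 -0.2463]
0.05 [440 195  24  21 397] top 0.0867 mean [ 0.5273 -0.3181  0.0755] topmean [ 0.5286 -0.3226  
[... 917 characters left out ...]
03  14  10 103] top 0.1039 mean [ 0.5223 -0.2458  0.0921] topmean [ 0.5227 -0.2477  0.0999] ext [0.016 0.014] mid [ 0.523  -0.2476]
0.08 [448 197  16  15 158] top 0.0867 mean [ 0.5282 -0.323   0.0827] topmean [ 0.5282 -0.323   0.0827] ext [0.026 0.029] mid [ 0.5288 -0.3233]
0.08 [371 199  18  17 247] top 0.1067 mean [ 0.5247 -0.1785  0.0967] topmean [ 0.5258 -0.181   0.1025] ext [0.03 0.03] mid [ 0.5255 -0.1812]
0.08 [331 201  16  16 202] top 0.103 mean [ 0.5233 -0.1037  0.0986] topmean [ 0.5239 -0.1045  0.0996] ext [0.027 0.026] mid [ 0.5236 -0.1043]
0.08 [411 203  12  10  86] top 0.1039 mean [ 0.5225 -0.2463  0.0958] topmean [ 0.5227 -0.2477  0.0999] ext [0.016 0.014] mid [ 0.523  -0.2476]
```

View pics/wrist0.png

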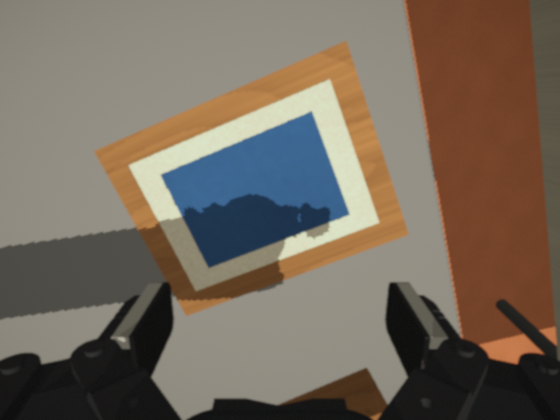

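The tray and rack footprints measure 296x80 and 296x78 mm against 294x78 mm given. The piece tops come out within about 3 mm of the expected heights. So the geometry holds. Next is the tool orientation.

```bash
cat > plan.py <<'E'
import sys
from h import *
from bench import r
def go(x,y,z,verbose=True):
    o=r.get_obs();M=R.from_rotvec(o["orientation"]).as_matrix()
    d=np.array([x,y,z])-o["tcp_pos"]
    # desired: tool y down, tool z along world +-x (nearest)
    s=np.sign(M[0,2]) or 1
    Zt=np.array([s,0,0.]);Yt=np.array([0,0,-1.]);D=np.c_[np.cross(Yt,Zt),Yt,Zt]
    rv=R.from_matrix(M.T@D).as_rotvec(degrees=True)
    print("pos",np.round(o["tcp_pos"],4),"M",np.round(M,3).tolist(),"w",round(o["grip_width"],4),"F",np.round(o["contact_force"],1),"t",round(o["clock"],2))
    print("world d",np.round(d*1000,1),"tool d mm",np.round(M.T@d*1000,1),"len",round(np.linalg.norm(d)*1000),"turn deg tool",np.round(rv,1),"j",np.round(o["joints"],2))
if __name__=="__main__": go(*map(float,sys.argv[1:4]))
E
python3 plan.py .6 .3 .25
```

```text
pos [0.1915 0.6468 0.2496] M [[0.959, -0.0, 0.284], [-0.284, -0.001, 0.959], [0.0, -1.0, -0.001]] w 0.0853 F [ 0.5 -0.2 -0.3] t 0.15
world d [ 4.085e+02 -3.468e+02  4.000e-01] tool d mm [ 4.901e+02 -1.000e-01 -2.166e+02] len 536 turn deg tool [ 0.1 73.5  0.1] j [-1.39  0.48  0.02  1.56 -0.01  1.11 -0.08]
```

Emit:
jog_arm --motion '[[0.8,[0.04,0,0],[0,3.5,0]],[0.8,[0.04,0,0],[0,3.5,0]],[0.8,[0.04,0,0],[0,3.5,0]],[0.8,[0.04,0,0],[0,3.5,0]],[0.8,[0.04,0,0],[0,3.5,0]],[0.8,[0.04,0,0],[0,3.5,0]],[0.8,[0.04,0,0],[0,3.5,0]],[0.8,[0.04,0,0],[0,3.5,0]],[0.8,[0.04,0,0],[0,3.5,0]],[0.8,[0.04,0,0],[0,3.5,0]]]' --force 40

```text
clock: 0.98
tcp_pos: [0.526, 0.4358, 0.2499]
orientation: [-1.454, 0.704, -0.704]
contact_force: [1.1, 0.4, 0.8]
grip_width: 0.0682
```

Emit:
jog_arm --motion '[[0.8,[0.04,0,0],[0,3.5,0]],[0.8,[0.04,0,0],[0,3.5,0]],[0.8,[0.04,0,0],[0,3.5,0]],[0.8,[0.04,0,0],[0,3.5,0]],[0.8,[0.04,0,0],[0,3.5,0]],[0.8,[0.04,0,0],[0,3.5,0]],[0.8,[0.04,0,0],[0,3.5,0]],[0.8,[0.04,0,0],[0,3.5,0]],[0.8,[0.04,0,0],[0,3.5,0]],[0.8,[0.04,0,0],[0,3.5,0]]]'

```text
clock: 1.82
tcp_pos: [0.6773, 0.0722, 0.25]
orientation: [-1.236, 1.166, -1.166]
contact_force: [0.4, 0.0, -0.2]
grip_width: 0.0683
```

```bash
python3 plan.py .5238 -.1045 .2
```

```text
pos [0.6773 0.0722 0.25  ] M [[0.058, -0.0, 0.998], [-0.998, -0.0, 0.058], [0.0, -1.0, -0.0]] w 0.0683 F [ 0.4  0.  -0.2] t 1.82
world d [-153.5 -176.7  -50. ] tool d mm [ 167.4   50.  -163.6] len 239 turn deg tool [0.  3.4 0. ] j [-0.5   0.52  0.44  1.56 -0.24  1.12  0.06]
```

Emit:
jog_arm --motion '[[0.8,[0,0,0],[0,3.4,0]],[0.8,[0.0295,0.0083,-0.0256],[0,0,0]],[0.8,[0.0295,0.0083,-0.0256],[0,0,0]],[0.8,[0.0295,0.0083,-0.0256],[0,0,0]],[0.8,[0.0295,0.0083,-0.0256],[0,0,0]],[0.8,[0.0295,0.0083,-0.0256],[0,0,0]],[0.8,[0.0295,0.0083,-0.0256],[0,0,0]],[0.8,[0,0,0],[0,0,0]]]'

```text
clock: 2.48
tcp_pos: [0.517, -0.1102, 0.199]
orientation: [-1.211, 1.219, -1.213]
contact_force: [-0.5, 0.3, -0.2]
grip_width: 0.0683
```

```bash
python3 plan.py .5238 -.1045 .083;python3 - <<'E'
from bench import r
import cv2,numpy as np
f=r.grab_frame("wrist");cv2.imwrite("pics/wrist1.png",f["image"][:,:,::-1])
E
```

```text
pos [ 0.517  -0.1102  0.199 ] M [[-0.008, -0.006, 1.0], [-1.0, -0.001, -0.008], [0.002, -1.0, -0.006]] w 0.0683 F [-0.5  0.3 -0.2] t 2.48
world d [   6.8    5.7 -116. ] tool d mm [ -5.9 115.9   7.5] len 116 turn deg tool [ 0.3 -0.5  0.1] j [-0.33  0.32  0.51  1.98 -0.2   0.89  0.28]
```

View pics/wrist1.png

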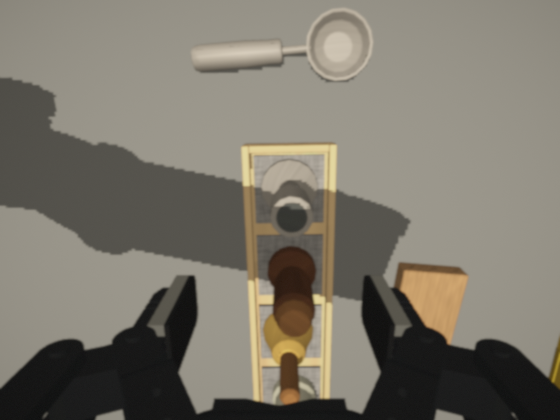

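The wrist view (up = +y, right = +x) shows the candlestick at (292,205), the mill, bell and shaker below it, and the fingers on either side in x. I let the arm settle before descending.

```bash
python3 plan.py .5238 -.1045 .083
```

```text
pos [ 0.5202 -0.1071  0.1998] M [[-0.005, -0.003, 1.0], [-1.0, -0.0, -0.005], [0.0, -1.0, -0.003]] w 0.0683 F [ 0.  -0.5 -0.1] t 2.53
world d [   3.6    2.6 -116.8] tool d mm [ -2.6 116.8   3.9] len 117 turn deg tool [ 0.2 -0.3  0. ] j [-0.33  0.33  0.51  1.98 -0.2   0.89  0.28]
```

Emit:
jog_arm --motion '[[0.8,[0,0,0],[0,0,0]],[0.8,[0,0,0],[0,0,0]],[0.8,[0,0.02,0],[0,0,0]],[0.8,[0,0.02,0],[0,0,0]],[0.8,[0,0.02,0],[0,0,0]],[0.8,[0,0.01,0],[0,0,0]],[0.8,[0,0,0],[0,0,0]],[0.8,[0,0,0],[0,0,0]],[0.8,[0,0,0],[0,0,0]]]'

```text
clock: 3.28
tcp_pos: [0.5249, -0.1031, 0.1314]
orientation: [-1.209, 1.206, -1.208]
contact_force: [-0.1, -0.4, 0.4]
grip_width: 0.0683
```

```bash
python3 plan.py .5238 -.1045 .083
```

```text
pos [ 0.5249 -0.1031  0.1314] M [[0.003, 0.002, 1.0], [-1.0, -0.0, 0.003], [0.0, -1.0, 0.002]] w 0.0683 F [-0.1 -0.4  0.4] t 3.28
world d [ -1.1  -1.4 -48.4] tool d mm [ 1.3 48.4 -1.2] len 48 turn deg tool [-0.1  0.1  0. ] j [-0.29  0.43  0.46  2.02 -0.27  0.75  0.34]
```

Emit:
jog_arm --motion '[[0.8,[0.0007,0.016,-0.001],[0,0,0]],[0.8,[0,0.016,0],[0,0,0]],[0.8,[0,0.016,0],[0,0,0]],[0.8,[0,0,0],[0,0,0]],[0.8,[0,0,0],[0,0,0]],[0.8,[0,0,0],[0,0,0]]]'

```text
clock: 3.78
tcp_pos: [0.5238, -0.1043, 0.0838]
orientation: [-1.209, 1.206, -1.209]
contact_force: [0.5, -0.8, -0.6]
grip_width: 0.0683
```

Emit:
jog_arm --motion '[[0.5,[0,0,0],[0,0,0]],[0.4,[0,0,0],[0,0,0]],[0.2,[0,0,0],[0,0,0]],[0.2,[0,0,0],[0,0,0]],[0,[0,0,0],[0,0,0]],[0,[0,0,0],[0,0,0]],[0,[0,0,0],[0,0,0]],[0,[0,0,0],[0,0,0]]]'

```text
clock: 4.45
tcp_pos: [0.5235, -0.1041, 0.0832]
orientation: [-1.209, 1.207, -1.208]
contact_force: [-0.8, -0.4, 5.4]
grip_width: 0.0268
```

```bash
python3 plan.py .5377 .1097 .2;python3 - <<'E'
from bench import r
import cv2,numpy as np
f=r.grab_frame("side");cv2.imwrite("pics/side1.png",cv2.resize(f["image"][160:350,180:380,::-1],None,fx=3,fy=3))
E
```

```text
pos [ 0.5235 -0.1041  0.0832] M [[0.002, 0.001, 1.0], [-1.0, 0.0, 0.002], [-0.0, -1.0, 0.001]] w 0.0268 F [-0.8 -0.4  5.4] t 4.45
world d [ 14.2 213.8 116.8] tool d mm [-213.8 -116.8   14.8] len 244 turn deg tool [-0.1  0.1 -0. ] j [-0.25  0.51  0.41  2.05 -0.33  0.65  0.39]
```

View pics/side1.png

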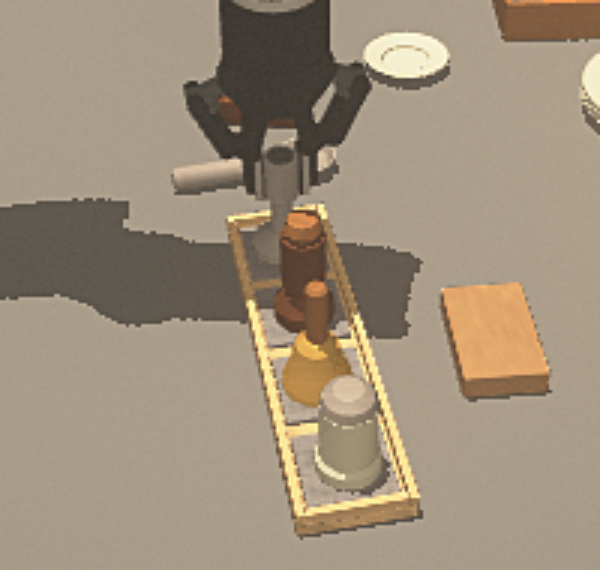

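The image shows the jaws closed on the candle socket at about (280,170), and the width (26.8 mm) fits. Lifting and carrying.

Emit:
jog_arm --motion '[[0,[0,-0.01,0],[0,0,0]],[0,[0,-0.02,0],[0,0,0]],[0,[0,-0.025,0],[0,0,0]],[0,[0,-0.025,0],[0,0,0]],[0,[0,-0.025,0],[0,0,0]],[0,[0,-0.01,0],[0,0,0]],[0,[0,0,0],[0,0,0]]]'

```text
clock: 5.08
tcp_pos: [0.5241, -0.1043, 0.1998]
orientation: [-1.207, 1.205, -1.21]
contact_force: [0.7, -0.1, -2.4]
grip_width: 0.0266
```

Emit:
jog_arm --motion '[[0,[-0.014,0,0.0015],[0,0,0]],[0,[-0.025,0,0.0015],[0,0,0]],[0,[-0.03,0,0.002],[0,0,0]],[0,[-0.03,0,0.002],[0,0,0]],[0,[-0.03,0,0.002],[0,0,0]],[0,[-0.03,0,0.002],[0,0,0]],[0,[-0.028,0,0.002],[0,0,0]],[0,[-0.018,0,0.001],[0,0,0]],[0,[-0.009,0,0.0005],[0,0,0]],[0,[0,0,0],[0,0,0]]]'

```text
clock: 5.92
tcp_pos: [0.536, 0.1122, 0.1959]
orientation: [-1.214, 1.207, -1.204]
contact_force: [0.4, -0.6, -1.5]
grip_width: 0.0266
```

Emit:
jog_arm --motion '[[0,[0,0,0],[0,0,0]],[0,[0,0,0],[0,0,0]],[0,[0,0,0],[0,0,0]],[0,[0,0,0],[0,0,0]]]'

```text
clock: 6.25
tcp_pos: [0.537, 0.1084, 0.1975]
orientation: [-1.209, 1.209, -1.21]
contact_force: [1.0, 0.1, -1.2]
grip_width: 0.0273
```

```bash
python3 plan.py .5377 .1097 .0822;python3 - <<'E'
from bench import r
import cv2,numpy as np
f=r.grab_frame("wrist");cv2.imwrite("pics/wrist2.png",f["image"][:,:,::-1]);np.savez("w2.npz",**f)
E
```

```text
pos [0.537  0.1084 0.1975] M [[-0.0, -0.0, 1.0], [-1.0, -0.0, -0.0], [0.0, -1.0, -0.0]] w 0.0273 F [ 1.   0.1 -1.2] t 6.25
world d [   0.7    1.3 -115.3] tool d mm [ -1.4 115.3   0.8] len 115 turn deg tool [ 0. -0.  0.] j [-0.67  0.35  0.44  1.94 -0.19  0.9  -0.13]
```

View pics/wrist2.png

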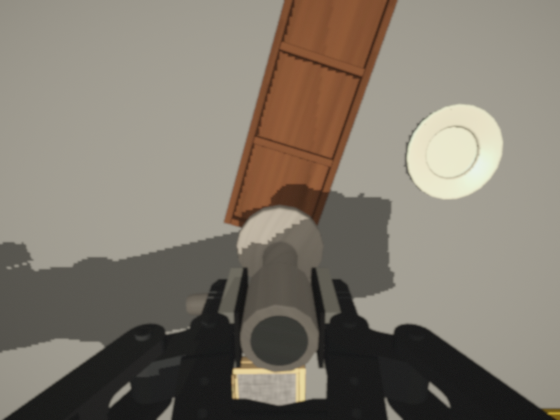

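The candlestick hangs upright over the last compartment. The rack partitions show at midpoints of about (323,59) and (295,150), and I use those to cross-check the rack position.

```bash
python3 - <<'E'
from h import *
f=load("w2.npz")
print(np.round(ray(f,[[323,59],[295,150]],.024),4))
c=np.array([.5693,.2129]);y=-.2967;d=np.array([-np.sin(y),np.cos(y)])
print(c+.072*d,c)
E
```

```text
[[0.5691 0.2118 0.024 ]
 [0.549  0.1442 0.024 ]]
[0.59035035 0.28175407] [0.5693 0.2129]
```

The partitions I picked are actually the y=0 and y=-72 ones. The y=0 partition comes out at (0.5691, 0.2118) against (0.5693, 0.2129) from the top view, so they agree to about 1 mm. Lowering.

Emit:
jog_arm --motion '[[0,[-0.0007,0.015,0.0005],[0,0,0]],[0,[0,0.025,0],[0,0,0]],[0,[0,0.025,0],[0,0,0]],[0,[0,0.02,0],[0,0,0]],[0,[0,0.012,0],[0,0,0]],[0,[0,0.008,0],[0,0,0]],[0,[0,0.005,0],[0,0,0]],[0,[0,0,0],[0,0,0]],[0,[0,0,0],[0,0,0]],[0,[0,0,0],[0,0,0]]]'

```text
clock: 7.13
tcp_pos: [0.5382, 0.1108, 0.0885]
orientation: [-1.208, 1.207, -1.208]
contact_force: [-0.9, 0.0, -2.7]
grip_width: 0.0269
```

```bash
python3 plan.py .5377 .1097 .0822
```

```text
pos [0.5382 0.1108 0.0885] M [[0.002, 0.002, 1.0], [-1.0, 0.001, 0.002], [-0.001, -1.0, 0.002]] w 0.0269 F [-0.9  0.  -2.7] t 7.13
world d [-0.5 -1.1 -6.3] tool d mm [ 1.1  6.3 -0.5] len 6 turn deg tool [-0.1  0.1 -0. ] j [-0.6   0.51  0.37  2.01 -0.29  0.67 -0.05]
```

Emit:
jog_arm --motion '[[0,[0.0005,0.003,0],[0,0,0]],[0,[0,0.003,0],[0,0,0]],[0,[0,0,0],[0,0,0]],[0,[0,0,0],[0,0,0]],[0,[0,0,0],[0,0,0]]]'

```text
clock: 7.55
tcp_pos: [0.5382, 0.1103, 0.0822]
orientation: [-1.209, 1.207, -1.208]
contact_force: [-0.2, -0.1, 5.7]
grip_width: 0.027
```

Emit:
jog_arm --motion '[[0.4,[0,0,0],[0,0,0]],[0.5,[0,0,0],[0,0,0]],[0.8,[0,0,0],[0,0,0]],[0.8,[0,0,0],[0,0,0]],[0.8,[0,0,0],[0,0,0]]]'

```text
clock: 7.97
tcp_pos: [0.5373, 0.1101, 0.0813]
orientation: [-1.21, 1.208, -1.208]
contact_force: [0.3, 0.2, 0.1]
grip_width: 0.0683
```

```bash
python3 plan.py .5255 -.181 .2
```

```text
pos [0.5373 0.1101 0.0813] M [[0.002, -0.0, 1.0], [-1.0, -0.0, 0.002], [0.0, -1.0, -0.0]] w 0.0683 F [0.3 0.2 0.1] t 7.97
world d [ -11.8 -291.1  118.7] tool d mm [ 291.1 -118.6  -12.4] len 315 turn deg tool [0.  0.1 0. ] j [-0.6   0.52  0.36  2.01 -0.29  0.66 -0.05]
```

Emit:
jog_arm --motion '[[0.8,[0,-0.01,0],[0,0,0]],[0.8,[0,-0.029,0],[0,0,0]],[0.8,[0,-0.04,0],[0,0,0]],[0.8,[0,-0.03,0],[0,0,0]],[0.8,[0,-0.01,0],[0,0,0]],[0.8,[0.021,0,0],[0,0,0]],[0.8,[0.035,0,-0.001],[0,0,0]],[0.8,[0.035,0,-0.001],[0,0,0]],[0.8,[0.035,0,-0.002],[0,0,0]],[0.8,[0.035,0,-0.002],[0,0,0]]]'

```text
clock: 8.8
tcp_pos: [0.5312, -0.0523, 0.2007]
orientation: [-1.21, 1.207, -1.207]
contact_force: [-0.5, -0.0, -0.2]
grip_width: 0.0684
```

Emit:
jog_arm --motion '[[0.8,[0.035,0,-0.002],[0,0,0]],[0.8,[0.035,0,-0.002],[0,0,0]],[0.8,[0.03,0,-0.002],[0,0,0]],[0.8,[0.02,0,0],[0,0,0]],[0.8,[0.01,0,0],[0,0,0]],[0.8,[0,0,0],[0,0,0]],[0.8,[0,0,0],[0,0,0]],[0.8,[0,0,0],[0,0,0]],[0.8,[0,0,0],[0,0,0]],[0.8,[0,0,0],[0,0,0]]]'

```text
clock: 9.63
tcp_pos: [0.5263, -0.1792, 0.2004]
orientation: [-1.211, 1.206, -1.205]
contact_force: [0.8, 0.1, 0.0]
grip_width: 0.0683
```

```bash
python3 - <<'E'
from h import *
from bench import r
f=r.grab_frame("side");P=cloud(f);np.savez("s3.npz",**f)
cv2.imwrite("pics/side3.png",cv2.resize(f["image"][120:340,180:400,::-1],None,fx=2.5,fy=2.5))
E
python3 plan.py .5255 -.181 .069
```

```text
pos [ 0.5262 -0.1795  0.2004] M [[0.004, -0.0, 1.0], [-1.0, 0.0, 0.004], [-0.0, -1.0, -0.0]] w 0.0684 F [ 0.2 -0.4 -1. ] t 9.68
world d [  -0.7   -1.5 -131.4] tool d mm [  1.6 131.4  -0.7] len 131 turn deg tool [ 0.   0.2 -0. ] j [-0.2   0.37  0.53  1.92 -0.23  0.91  0.45]
```

View pics/side3.png

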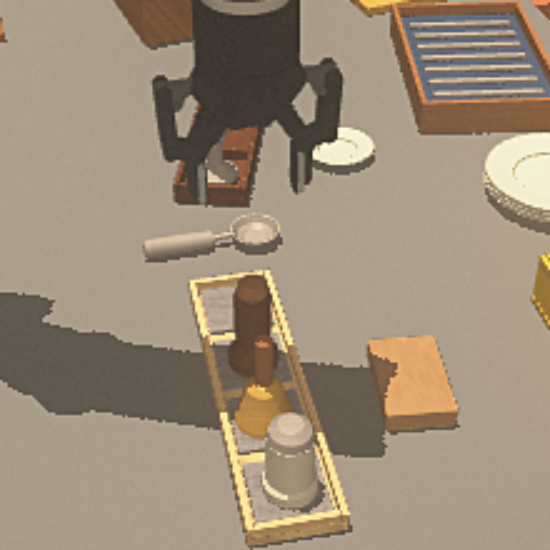

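Something grey at (220,165) in the rack looks slanted. I check the candlestick from the top before moving on.

```bash
python3 - <<'E'
from h import *
from bench import r
f=r.grab_frame("top");P=cloud(f);np.savez("t3.npz",**f)
cv2.imwrite("pics/top3.png",cv2.resize(f["image"][140:260,90:350,::-1],None,fx=3,fy=3))
g=load("s3.npz");cv2.imwrite("pics/side3z.png",cv2.resize(g["image"][150:210,240:320,::-1],None,fx=7,fy=7,interpolation=cv2.INTER_CUBIC))
E
```

```text
(no output)
```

View pics/top3.png

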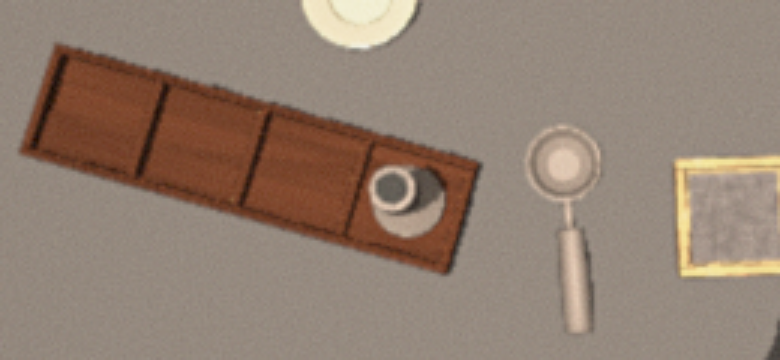

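View pics/side3z.png

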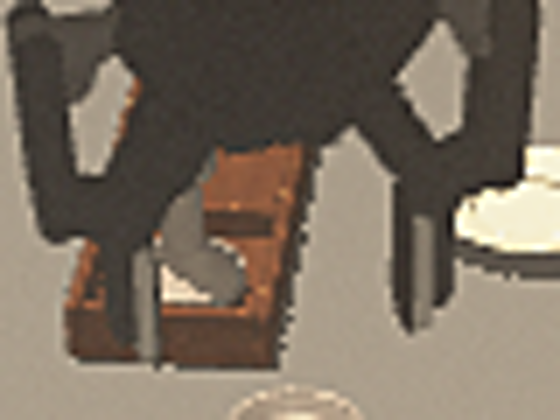

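```bash
python3 - <<'E'
from h import *
f=load("t3.npz")
print(np.round(ray(f,[90+393/3,140+190/3],.098),4),"foot",np.round(ray(f,[90+407/3,140+201/3],.014),4))
P=cloud(f);m=np.zeros((420,560),bool);m[180:225,205:245]=1
q=P[m&(P[...,2]>.07)];hi=q[q[:,2]>q[:,2].max()-.012];print(q[:,2].max(),hi.mean(0),(hi.max(0)+hi.min(0))/2,len(hi))
E
python3 plan.py .5255 -.181 .069
```

```text
[[0.5371 0.1081 0.098 ]] foot [[0.5385 0.1098 0.014 ]]
0.10288047928319222 [0.53841666 0.10871938 0.09853805] [0.53882031 0.10915533 0.09720669] 188
pos [ 0.5262 -0.1798  0.2005] M [[0.004, -0.0, 1.0], [-1.0, 0.0, 0.004], [-0.0, -1.0, -0.0]] w 0.0686 F [-0.   0.8 -0.4] t 9.73
world d [  -0.7   -1.2 -131.5] tool d mm [  1.2 131.5  -0.7] len 131 turn deg tool [ 0.   0.2 -0. ] j [-0.2   0.37  0.53  1.92 -0.23  0.91  0.45]
```

It stands upright: socket top at (0.538, 0.109), foot at (0.5385, 0.110), target (0.538, 0.110). The slanted grey was its shadow. Pepper mill next.

Emit:
jog_arm --motion '[[0.8,[0.001,0.015,-0.0005],[0,0,0]],[0.8,[0,0.03,0],[0,0,0]],[0.8,[0,0.035,0],[0,0,0]],[0.8,[0,0.025,0],[0,0,0]],[0.8,[0,0.018,0],[0,0,0]],[0.8,[0,0.008,0],[0,0,0]],[0.8,[0,0,0],[0,0,0]],[0.8,[0,0,0],[0,0,0]],[0.8,[0,0,0],[0,0,0]],[0.8,[0,0,0],[0,0,0]]]'

```text
clock: 10.57
tcp_pos: [0.5265, -0.1821, 0.0709]
orientation: [-1.209, 1.206, -1.209]
contact_force: [0.0, -0.3, -0.1]
grip_width: 0.0684
```

```bash
python3 plan.py .5255 -.181 .069
```

```text
pos [ 0.5265 -0.1821  0.0709] M [[0.002, 0.003, 1.0], [-1.0, -0.0, 0.002], [0.0, -1.0, 0.003]] w 0.0684 F [ 0.  -0.3 -0.1] t 10.57
world d [-1.   1.1 -1.9] tool d mm [-1.1  1.9 -1. ] len 2 turn deg tool [-0.1  0.1  0. ] j [-0.11  0.56  0.43  2.   -0.37  0.65  0.56]
```

Emit:
jog_arm --motion '[[0.6,[-0.001,0.001,-0.001],[0,0,0]],[0.5,[0,0,0],[0,0,0]],[0.4,[0,0,0],[0,0,0]],[0.3,[0,0,0],[0,0,0]],[0.2,[0,0,0],[0,0,0]],[0,[0,0,0],[0,0,0]],[0,[0,0,0],[0,0,0]],[0,[0,0,0],[0,0,0]],[0,[0,0,0],[0,0,0]]]'

```text
clock: 11.32
tcp_pos: [0.5248, -0.1809, 0.069]
orientation: [-1.209, 1.207, -1.208]
contact_force: [-0.6, 0.5, 5.7]
grip_width: 0.0311
```

```bash
python3 plan.py .5588 .1785 .2
```

```text
pos [ 0.5248 -0.1809  0.069 ] M [[0.002, 0.001, 1.0], [-1.0, 0.0, 0.002], [-0.0, -1.0, 0.001]] w 0.0311 F [-0.6  0.5  5.7] t 11.32
world d [ 34.  359.4 131. ] tool d mm [-359.3 -130.9   34.7] len 384 turn deg tool [-0.   0.1 -0. ] j [-0.11  0.56  0.43  2.   -0.37  0.65  0.56]
```

Emit:
jog_arm --motion '[[0,[0,-0.01,0],[0,0,0]],[0,[0,-0.02,0],[0,0,0]],[0,[0,-0.03,0],[0,0,0]],[0,[0,-0.03,0],[0,0,0]],[0,[0,-0.025,0],[0,0,0]],[0,[0,-0.015,0],[0,0,0]],[0,[-0.015,0,0.0015],[0,0,0]],[0,[-0.025,0,0.002],[0,0,0]],[0,[-0.03,0,0.003],[0,0,0]],[0,[-0.03,0,0.003],[0,0,0]]]'

```text
clock: 12.15
tcp_pos: [0.5334, -0.0804, 0.199]
orientation: [-1.209, 1.209, -1.209]
contact_force: [0.2, 1.2, -1.2]
grip_width: 0.0309
```

Emit:
jog_arm --motion '[[0,[-0.035,0,0.003],[0,0,0]],[0,[-0.035,0,0.003],[0,0,0]],[0,[-0.035,0,0.003],[0,0,0]],[0,[-0.035,0,0.003],[0,0,0]],[0,[-0.035,0,0.003],[0,0,0]],[0,[-0.03,0,0.003],[0,0,0]],[0,[-0.025,0,0.003],[0,0,0]],[0,[-0.018,0,0.002],[0,0,0]],[0,[-0.01,0,0.0015],[0,0,0]],[0,[0,0,0],[0,0,0]]]'

```text
clock: 12.98
tcp_pos: [0.5576, 0.1798, 0.1985]
orientation: [-1.212, 1.205, -1.205]
contact_force: [1.3, -0.5, -1.3]
grip_width: 0.0315
```

Emit:
jog_arm --motion '[[0,[0,0,0],[0,0,0]],[0,[0,0,0],[0,0,0]],[0,[0,0,0],[0,0,0]],[0,[0,0,0],[0,0,0]],[0,[0,0,0],[0,0,0]]]'

```text
clock: 13.4
tcp_pos: [0.5579, 0.1761, 0.1986]
orientation: [-1.209, 1.209, -1.209]
contact_force: [-1.0, -0.1, -0.5]
grip_width: 0.0311
```

```bash
python3 plan.py .5588 .1785 .0682
```

```text
pos [0.5579 0.1761 0.1986] M [[0.0, 0.0, 1.0], [-1.0, -0.0, 0.0], [0.0, -1.0, 0.0]] w 0.0311 F [-1.  -0.1 -0.5] t 13.4
world d [   0.9    2.4 -130.4] tool d mm [ -2.4 130.4   0.9] len 130 turn deg tool [-0.  0.  0.] j [-0.75  0.41  0.44  1.85 -0.21  0.93 -0.22]
```

Emit:
jog_arm --motion '[[0,[-0.0015,0.015,0.0005],[0,0,0]],[0,[0,0.025,0],[0,0,0]],[0,[0,0.03,0],[0,0,0]],[0,[0,0.025,0],[0,0,0]],[0,[0,0.015,0],[0,0,0]],[0,[0,0.009,0],[0,0,0]],[0,[0,0.006,0],[0,0,0]],[0,[0,0,0],[0,0,0]],[0,[0,0,0],[0,0,0]],[0,[0,0,0],[0,0,0]]]'

```text
clock: 14.23
tcp_pos: [0.5592, 0.1789, 0.0746]
orientation: [-1.208, 1.207, -1.208]
contact_force: [-0.1, -0.4, -1.0]
grip_width: 0.0309
```

```bash
python3 plan.py .5588 .1785 .0682
```

```text
pos [0.5592 0.1789 0.0746] M [[0.002, 0.002, 1.0], [-1.0, 0.001, 0.002], [-0.001, -1.0, 0.002]] w 0.0309 F [-0.1 -0.4 -1. ] t 14.23
world d [-0.4 -0.4 -6.4] tool d mm [ 0.4  6.4 -0.4] len 6 turn deg tool [-0.1  0.1 -0. ] j [-0.69  0.58  0.36  1.92 -0.31  0.69 -0.14]
```

Emit:
jog_arm --motion '[[0,[0,0.003,0],[0,0,0]],[0,[0,0.003,0],[0,0,0]],[0,[0,0,0],[0,0,0]],[0,[0,0,0],[0,0,0]],[0,[0,0,0],[0,0,0]]]'

```text
clock: 14.65
tcp_pos: [0.5589, 0.179, 0.068]
orientation: [-1.209, 1.207, -1.208]
contact_force: [0.7, -0.4, 3.3]
grip_width: 0.0309
```

Emit:
jog_arm --motion '[[0.4,[0,0,0],[0,0,0]],[0.5,[0,0,0],[0,0,0]],[0.8,[0,0,0],[0,0,0]],[0.8,[0,0,0],[0,0,0]],[0.8,[0,0,0],[0,0,0]]]'

```text
clock: 15.07
tcp_pos: [0.5581, 0.1787, 0.0673]
orientation: [-1.211, 1.208, -1.208]
contact_force: [0.6, -0.4, -0.6]
grip_width: 0.0682
```

```bash
python3 plan.py .523 -.2476 .2
```

```text
pos [0.5581 0.1787 0.0673] M [[0.002, -0.0, 1.0], [-1.0, -0.0, 0.002], [0.0, -1.0, -0.0]] w 0.0682 F [ 0.6 -0.4 -0.6] t 15.07
world d [ -35.1 -426.3  132.7] tool d mm [ 426.2 -132.6  -36. ] len 448 turn deg tool [0.  0.1 0. ] j [-0.69  0.59  0.36  1.93 -0.31  0.68 -0.13]
```

Emit:
jog_arm --motion '[[0.8,[0,-0.01,0],[0,0,0]],[0.8,[0,-0.035,0],[0,0,0]],[0.8,[0,-0.04,0],[0,0,0]],[0.8,[0,-0.035,0],[0,0,0]],[0.8,[0,-0.013,0],[0,0,0]],[0.8,[0.02,0,-0.002],[0,0,0]],[0.8,[0.035,0,-0.003],[0,0,0]],[0.8,[0.038,0,-0.003],[0,0,0]],[0.8,[0.038,0,-0.003],[0,0,0]],[0.8,[0.038,0,-0.003],[0,0,0]]]'

```text
clock: 15.9
tcp_pos: [0.5442, 0.0081, 0.2014]
orientation: [-1.209, 1.207, -1.208]
contact_force: [0.5, -0.2, 0.2]
grip_width: 0.0683
```

Emit:
jog_arm --motion '[[0.8,[0.038,0,-0.003],[0,0,0]],[0.8,[0.038,0,-0.003],[0,0,0]],[0.8,[0.038,0,-0.003],[0,0,0]],[0.8,[0.038,0,-0.003],[0,0,0]],[0.8,[0.035,0,-0.003],[0,0,0]],[0.8,[0.03,0,-0.003],[0,0,0]],[0.8,[0.025,0,-0.003],[0,0,0]],[0.8,[0.015,0,-0.001],[0,0,0]],[0.8,[0,0,0],[0,0,0]],[0.8,[0,0,0],[0,0,0]]]'

```text
clock: 16.73
tcp_pos: [0.5228, -0.2482, 0.201]
orientation: [-1.209, 1.209, -1.21]
contact_force: [0.1, 0.3, -0.1]
grip_width: 0.0684
```

Emit:
jog_arm --motion '[[0.8,[0,0,0],[0,0,0]],[0.8,[0,0,0],[0,0,0]],[0.8,[0,0,0],[0,0,0]],[0.8,[0,0,0],[0,0,0]]]'

```text
clock: 17.07
tcp_pos: [0.5235, -0.2462, 0.2005]
orientation: [-1.211, 1.207, -1.206]
contact_force: [-0.4, 0.2, -0.3]
grip_width: 0.0679
```

```bash
python3 - <<'E'
from h import *
from bench import r
f=r.grab_frame("top");P=cloud(f);np.savez("t4.npz",**f)
cv2.imwrite("pics/top4.png",cv2.resize(f["image"][140:260,90:350,::-1],None,fx=3,fy=3))
for x in((205,245),(165,204)):
    m=np.zeros((420,560),bool);m[170:225,x[0]:x[1]]=1
    q=P[m&(P[...,2]>.06)];hi=q[q[:,2]>q[:,2].max()-.012];print(q[:,2].max(),hi.mean(0),len(hi))
E
python3 plan.py .523 -.2476 .083
```

```text
0.10279740951418281 [0.53831234 0.10869061 0.09841047] 193
0.10506657035635714 [0.55881588 0.17617621 0.10054087] 172
pos [ 0.5234 -0.2465  0.2005] M [[0.003, -0.0, 1.0], [-1.0, 0.0, 0.003], [-0.0, -1.0, -0.0]] w 0.0686 F [0.3 0.6 0.1] t 17.12
world d [  -0.4   -1.1 -117.5] tool d mm [  1.2 117.5  -0.4] len 117 turn deg tool [ 0.   0.2 -0. ] j [-0.09  0.41  0.55  1.87 -0.26  0.93  0.58]
```

View pics/top4.png

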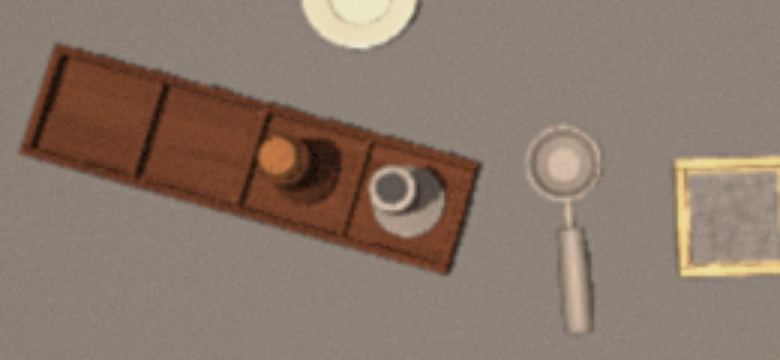

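The mill (crop pixel 278,157) and candlestick (393,190) both stand upright, with their tops within 3 mm of target. Bell next.

Emit:
jog_arm --motion '[[0.8,[0.0005,0.015,-0.0005],[0,0,0]],[0.8,[0,0.03,0],[0,0,0]],[0.8,[0,0.03,0],[0,0,0]],[0.8,[0,0.022,0],[0,0,0]],[0.8,[0,0.014,0],[0,0,0]],[0.8,[0,0.006,0],[0,0,0]],[0.8,[0,0,0],[0,0,0]],[0.8,[0,0,0],[0,0,0]],[0.8,[0,0,0],[0,0,0]],[0.8,[0,0,0],[0,0,0]]]'

```text
clock: 17.95
tcp_pos: [0.5234, -0.2482, 0.0847]
orientation: [-1.209, 1.206, -1.209]
contact_force: [0.3, 0.2, -0.3]
grip_width: 0.0684
```

```bash
python3 plan.py .523 -.2476 .083
```

```text
pos [ 0.5234 -0.2482  0.0847] M [[0.002, 0.002, 1.0], [-1.0, -0.001, 0.002], [0.001, -1.0, 0.002]] w 0.0684 F [ 0.3  0.2 -0.3] t 17.95
world d [-0.4  0.6 -1.7] tool d mm [-0.6  1.7 -0.4] len 2 turn deg tool [-0.1  0.1  0. ] j [-0.01  0.57  0.46  1.94 -0.38  0.71  0.68]
```

Emit:
jog_arm --motion '[[0.6,[-0.0005,0.001,0],[0,0,0]],[0.5,[0,0,0],[0,0,0]],[0.4,[0,0,0],[0,0,0]],[0.3,[0,0,0],[0,0,0]],[0.2,[0,0,0],[0,0,0]],[0,[0,0,0],[0,0,0]],[0,[0,0,0],[0,0,0]],[0,[0,0,0],[0,0,0]],[0,[0,0,0],[0,0,0]],[0,[0,0,0],[0,0,0]]]'

```text
clock: 18.78
tcp_pos: [0.5229, -0.2474, 0.0827]
orientation: [-1.21, 1.207, -1.208]
contact_force: [0.2, 1.0, 2.3]
grip_width: 0.0149
```

```bash
python3 plan.py .5798 .2474 .21
```

```text
pos [ 0.5229 -0.2474  0.0827] M [[0.002, 0.0, 1.0], [-1.0, -0.0, 0.002], [0.0, -1.0, 0.0]] w 0.0149 F [0.2 1.  2.3] t 18.78
world d [ 56.9 494.8 127.3] tool d mm [-494.7 -127.4   57.9] len 514 turn deg tool [-0.   0.1  0. ] j [-0.01  0.57  0.46  1.94 -0.38  0.71  0.68]
```

Emit:
jog_arm --motion '[[0,[0,-0.01,0],[0,0,0]],[0,[0,-0.02,0],[0,0,0]],[0,[0,-0.03,0],[0,0,0]],[0,[0,-0.03,0],[0,0,0]],[0,[0,-0.025,0],[0,0,0]],[0,[0,-0.012,0],[0,0,0]],[0,[-0.015,0,0.0017],[0,0,0]],[0,[-0.025,0,0.003],[0,0,0]],[0,[-0.03,0,0.0035],[0,0,0]],[0,[-0.035,0,0.004],[0,0,0]]]'

```text
clock: 19.62
tcp_pos: [0.5336, -0.1426, 0.2091]
orientation: [-1.21, 1.211, -1.21]
contact_force: [0.9, -0.9, -1.6]
grip_width: 0.0149
```

Emit:
jog_arm --motion '[[0,[-0.035,0,0.004],[0,0,0]],[0,[-0.035,0,0.004],[0,0,0]],[0,[-0.035,0,0.004],[0,0,0]],[0,[-0.035,0,0.004],[0,0,0]],[0,[-0.035,0,0.004],[0,0,0]],[0,[-0.035,0,0.004],[0,0,0]],[0,[-0.035,0,0.004],[0,0,0]],[0,[-0.035,0,0.004],[0,0,0]],[0,[-0.035,0,0.004],[0,0,0]],[0,[-0.03,0,0.004],[0,0,0]]]'

```text
clock: 20.45
tcp_pos: [0.5729, 0.2054, 0.2087]
orientation: [-1.212, 1.208, -1.206]
contact_force: [-0.1, -0.1, -1.3]
grip_width: 0.0152
```

Emit:
jog_arm --motion '[[0,[-0.025,0,0.003],[0,0,0]],[0,[-0.015,0,0.002],[0,0,0]],[0,[-0.005,0,0.001],[0,0,0]],[0,[0,0,0],[0,0,0]],[0,[0,0,0],[0,0,0]],[0,[0,0,0],[0,0,0]],[0,[0,0,0],[0,0,0]],[0,[0,0,0],[0,0,0]]]'

```text
clock: 21.12
tcp_pos: [0.5801, 0.2462, 0.2097]
orientation: [-1.209, 1.209, -1.21]
contact_force: [-0.6, 0.2, -1.9]
grip_width: 0.015
```

```bash
python3 plan.py .5798 .2474 .082
```

```text
pos [0.5801 0.2462 0.2097] M [[-0.0, 0.0, 1.0], [-1.0, -0.0, -0.0], [0.0, -1.0, 0.0]] w 0.015 F [-0.6  0.2 -1.9] t 21.12
world d [  -0.3    1.2 -127.7] tool d mm [ -1.3 127.7  -0.3] len 128 turn deg tool [-0. -0.  0.] j [-0.82  0.47  0.44  1.73 -0.23  0.99 -0.3 ]
```

Emit:
jog_arm --motion '[[0,[-0.0005,0.015,0],[0,0,0]],[0,[0,0.025,0],[0,0,0]],[0,[0,0.03,0],[0,0,0]],[0,[0,0.025,0],[0,0,0]],[0,[0,0.014,0],[0,0,0]],[0,[0,0.008,0],[0,0,0]],[0,[0,0.005,0],[0,0,0]],[0,[0,0,0],[0,0,0]],[0,[0,0,0],[0,0,0]],[0,[0,0,0],[0,0,0]]]'

```text
clock: 21.95
tcp_pos: [0.5809, 0.2486, 0.0889]
orientation: [-1.208, 1.207, -1.208]
contact_force: [0.9, 0.2, -1.1]
grip_width: 0.0152
```

```bash
python3 plan.py .5798 .2474 .082
```

```text
pos [0.5809 0.2486 0.0889] M [[0.002, 0.002, 1.0], [-1.0, 0.001, 0.002], [-0.001, -1.0, 0.002]] w 0.0152 F [ 0.9  0.2 -1.1] t 21.95
world d [-1.1 -1.2 -6.9] tool d mm [ 1.2  6.9 -1.1] len 7 turn deg tool [-0.1  0.1 -0.1] j [-0.77  0.62  0.37  1.81 -0.31  0.77 -0.24]
```

Emit:
jog_arm --motion '[[0,[0.0005,0.003,-0.0005],[0,0,0]],[0,[0,0.0035,0],[0,0,0]],[0,[0,0,0],[0,0,0]],[0,[0,0,0],[0,0,0]],[0,[0,0,0],[0,0,0]]]'

```text
clock: 22.37
tcp_pos: [0.58, 0.248, 0.0817]
orientation: [-1.208, 1.207, -1.208]
contact_force: [0.3, -0.2, 3.6]
grip_width: 0.015
```

Emit:
jog_arm --motion '[[0.3,[0,0,0],[0,0,0]],[0.5,[0,0,0],[0,0,0]],[0.8,[0,0,0],[0,0,0]],[0.8,[0,0,0],[0,0,0]],[0.8,[0,0,0],[0,0,0]]]'

```text
clock: 22.78
tcp_pos: [0.5792, 0.2477, 0.0808]
orientation: [-1.21, 1.208, -1.208]
contact_force: [-0.2, 0.1, 0.8]
grip_width: 0.0683
```

```bash
python3 plan.py .5285 -.3228 .2
```

```text
pos [0.5792 0.2477 0.0808] M [[0.002, -0.0, 1.0], [-1.0, -0.0, 0.002], [0.0, -1.0, -0.0]] w 0.0683 F [-0.2  0.1  0.8] t 22.78
world d [ -50.7 -570.5  119.2] tool d mm [ 570.4 -119.1  -51.8] len 585 turn deg tool [0.  0.1 0. ] j [-0.77  0.63  0.37  1.81 -0.31  0.76 -0.24]
```

Emit:
jog_arm --motion '[[0.8,[0,-0.01,0],[0,0,0]],[0.8,[0,-0.03,0],[0,0,0]],[0.8,[0,-0.04,0],[0,0,0]],[0.8,[0,-0.03,0],[0,0,0]],[0.8,[0,-0.009,0],[0,0,0]],[0.8,[0.02,0,-0.002],[0,0,0]],[0.8,[0.035,0,-0.003],[0,0,0]],[0.8,[0.038,0,-0.003],[0,0,0]],[0.8,[0.038,0,-0.003],[0,0,0]],[0.8,[0.038,0,-0.003],[0,0,0]]]'

```text
clock: 23.62
tcp_pos: [0.5651, 0.0771, 0.2004]
orientation: [-1.21, 1.207, -1.207]
contact_force: [1.7, -0.2, 0.5]
grip_width: 0.068
```

Emit:
jog_arm --motion '[[0.8,[0.038,0,-0.003],[0,0,0]],[0.8,[0.038,0,-0.003],[0,0,0]],[0.8,[0.038,0,-0.003],[0,0,0]],[0.8,[0.038,0,-0.003],[0,0,0]],[0.8,[0.038,0,-0.003],[0,0,0]],[0.8,[0.038,0,-0.003],[0,0,0]],[0.8,[0.038,0,-0.003],[0,0,0]],[0.8,[0.038,0,-0.004],[0,0,0]],[0.8,[0.035,0,-0.004],[0,0,0]],[0.8,[0.03,0,-0.004],[0,0,0]]]'

```text
clock: 24.45
tcp_pos: [0.5324, -0.2932, 0.2004]
orientation: [-1.21, 1.209, -1.21]
contact_force: [0.4, -0.1, -0.0]
grip_width: 0.0682
```

Emit:
jog_arm --motion '[[0.8,[0.02,0,-0.003],[0,0,0]],[0.8,[0.012,0,-0.001],[0,0,0]],[0.8,[0,0,0],[0,0,0]],[0.8,[0,0,0],[0,0,0]],[0.8,[0,0,0],[0,0,0]],[0.8,[0,0,0],[0,0,0]],[0.8,[0,0,0],[0,0,0]],[0.8,[0,0,0],[0,0,0]]]'

```text
clock: 25.12
tcp_pos: [0.53, -0.3211, 0.2]
orientation: [-1.21, 1.207, -1.206]
contact_force: [0.3, 0.8, -1.3]
grip_width: 0.0681
```

```bash
python3 - <<'E'
from h import *
from bench import r
f=r.grab_frame("top");P=cloud(f)
cv2.imwrite("pics/top5.png",cv2.resize(f["image"][140:260,90:350,::-1],None,fx=3,fy=3))
for x in((205,245),(165,204),(135,165)):
    m=np.zeros((420,560),bool);m[160:225,x[0]:x[1]]=1
    q=P[m&(P[...,2]>.06)];hi=q[q[:,2]>q[:,2].max()-.012];print(q[:,2].max(),hi.mean(0),len(hi))
E
python3 plan.py .5285 -.3228 .06
```

```text
0.10200880205477547 [0.53836925 0.10869907 0.09833461] 193
0.10617721537639246 [0.55899246 0.17627657 0.10064779] 167
0.1033391585891319 [0.57937937 0.24471067 0.09890931] 66
pos [ 0.5298 -0.3214  0.2   ] M [[0.003, 0.0, 1.0], [-1.0, 0.0, 0.003], [-0.0, -1.0, 0.0]] w 0.0684 F [ 0.3 -0.3 -0.7] t 25.17
world d [  -1.3   -1.4 -140. ] tool d mm [  1.4 140.   -1.4] len 140 turn deg tool [-0.   0.2 -0. ] j [ 0.05  0.48  0.54  1.77 -0.29  0.97  0.71]
```

View pics/top5.png

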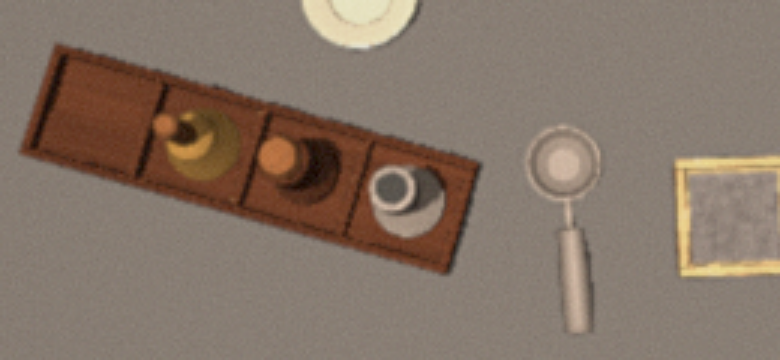

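The bell (168,128 in the crop) stands upright in the third compartment. Salt shaker next.

Emit:
jog_arm --motion '[[0.8,[0.0005,0.015,-0.0012],[0,0,0]],[0.8,[0,0.03,0],[0,0,0]],[0.8,[0,0.035,0],[0,0,0]],[0.8,[0,0.03,0],[0,0,0]],[0.8,[0,0.02,0],[0,0,0]],[0.8,[0,0.012,0],[0,0,0]],[0.8,[0,0,0],[0,0,0]],[0.8,[0,0,0],[0,0,0]],[0.8,[0,0,0],[0,0,0]],[0.8,[0,0,0],[0,0,0]]]'

```text
clock: 26.0
tcp_pos: [0.5293, -0.3235, 0.0597]
orientation: [-1.209, 1.205, -1.21]
contact_force: [-0.5, 0.3, -0.4]
grip_width: 0.0684
```

```bash
python3 plan.py .5285 -.3228 .056
```

```text
pos [ 0.5293 -0.3235  0.0597] M [[0.002, 0.003, 1.0], [-1.0, -0.001, 0.002], [0.001, -1.0, 0.003]] w 0.0684 F [-0.5  0.3 -0.4] t 26.0
world d [-0.8  0.7 -3.7] tool d mm [-0.7  3.7 -0.8] len 4 turn deg tool [-0.2  0.1  0.1] j [ 0.13  0.66  0.44  1.85 -0.41  0.72  0.8 ]
```

Emit:
jog_arm --motion '[[0.8,[-0.0005,0.003,-0.0005],[0,0,0]],[0.7,[0,0,0],[0,0,0]],[0.5,[0,0,0],[0,0,0]],[0.4,[0,0,0],[0,0,0]],[0.3,[0,0,0],[0,0,0]],[0.2,[0,0,0],[0,0,0]],[0,[0,0,0],[0,0,0]],[0,[0,0,0],[0,0,0]],[0,[0,0,0],[0,0,0]],[0,[0,0,0],[0,0,0]]]'

```text
clock: 26.83
tcp_pos: [0.528, -0.3224, 0.0554]
orientation: [-1.21, 1.207, -1.208]
contact_force: [-0.8, 0.8, 5.9]
grip_width: 0.0362
```

```bash
python3 plan.py .6009 .3162 .186
```

```text
pos [ 0.528  -0.3224  0.0554] M [[0.002, 0.001, 1.0], [-1.0, 0.0, 0.002], [-0.0, -1.0, 0.001]] w 0.0362 F [-0.8  0.8  5.9] t 26.83
world d [ 72.9 638.6 130.6] tool d mm [-638.5 -130.5   74.2] len 656 turn deg tool [-0.   0.1 -0. ] j [ 0.13  0.67  0.44  1.86 -0.41  0.71  0.81]
```

Emit:
jog_arm --motion '[[0,[0,-0.01,0],[0,0,0]],[0,[0,-0.02,0],[0,0,0]],[0,[0,-0.03,0],[0,0,0]],[0,[0,-0.03,0],[0,0,0]],[0,[0,-0.025,0],[0,0,0]],[0,[0,-0.015,0],[0,0,0]],[0,[-0.015,0,0.0017],[0,0,0]],[0,[-0.025,0,0.003],[0,0,0]],[0,[-0.03,0,0.0035],[0,0,0]],[0,[-0.035,0,0.004],[0,0,0]]]'

```text
clock: 27.67
tcp_pos: [0.5391, -0.2179, 0.1855]
orientation: [-1.209, 1.21, -1.211]
contact_force: [0.1, 0.8, -1.1]
grip_width: 0.0364
```

Emit:
jog_arm --motion '[[0,[-0.035,0,0.004],[0,0,0]],[0,[-0.035,0,0.004],[0,0,0]],[0,[-0.035,0,0.004],[0,0,0]],[0,[-0.035,0,0.004],[0,0,0]],[0,[-0.035,0,0.004],[0,0,0]],[0,[-0.035,0,0.004],[0,0,0]],[0,[-0.035,0,0.004],[0,0,0]],[0,[-0.035,0,0.004],[0,0,0]],[0,[-0.035,0,0.004],[0,0,0]],[0,[-0.035,0,0.004],[0,0,0]]]'

```text
clock: 28.5
tcp_pos: [0.5788, 0.1343, 0.1853]
orientation: [-1.21, 1.208, -1.208]
contact_force: [0.7, 0.8, -1.1]
grip_width: 0.0366
```

Emit:
jog_arm --motion '[[0,[-0.035,0,0.004],[0,0,0]],[0,[-0.035,0,0.004],[0,0,0]],[0,[-0.035,0,0.004],[0,0,0]],[0,[-0.03,0,0.004],[0,0,0]],[0,[-0.025,0,0.003],[0,0,0]],[0,[-0.015,0,0.002],[0,0,0]],[0,[-0.008,0,0],[0,0,0]],[0,[0,0,0],[0,0,0]],[0,[0,0,0],[0,0,0]],[0,[0,0,0],[0,0,0]]]'

```text
clock: 29.33
tcp_pos: [0.6001, 0.313, 0.1851]
orientation: [-1.21, 1.209, -1.211]
contact_force: [-0.2, 0.4, -1.5]
grip_width: 0.0365
```

Emit:
jog_arm --motion '[[0,[0,0,0],[0,0,0]],[0,[0,0,0],[0,0,0]],[0,[0,0,0],[0,0,0]]]'

```text
clock: 29.58
tcp_pos: [0.6, 0.3147, 0.1852]
orientation: [-1.209, 1.209, -1.209]
contact_force: [-0.5, -0.4, -1.1]
grip_width: 0.0367
```

```bash
python3 plan.py .6009 .3162 .0545
```

```text
pos [0.6    0.3147 0.1852] M [[0.0, 0.0, 1.0], [-1.0, -0.0, 0.0], [0.0, -1.0, 0.0]] w 0.0367 F [-0.5 -0.4 -1.1] t 29.58
world d [   0.9    1.5 -130.7] tool d mm [ -1.5 130.7   0.9] len 131 turn deg tool [-0.  0.  0.] j [-0.88  0.57  0.44  1.63 -0.28  1.   -0.35]
```

Emit:
jog_arm --motion '[[0,[-0.0005,0.015,0.0005],[0,0,0]],[0,[0,0.025,0],[0,0,0]],[0,[0,0.03,0],[0,0,0]],[0,[0,0.025,0],[0,0,0]],[0,[0,0.015,0],[0,0,0]],[0,[0,0.009,0],[0,0,0]],[0,[0,0.006,0],[0,0,0]],[0,[0,0,0],[0,0,0]],[0,[0,0,0],[0,0,0]],[0,[0,0,0],[0,0,0]]]'

```text
clock: 30.42
tcp_pos: [0.6013, 0.3167, 0.0615]
orientation: [-1.208, 1.207, -1.208]
contact_force: [-0.3, 1.0, -2.4]
grip_width: 0.0365
```

```bash
python3 plan.py .6009 .3162 .0545
```

```text
pos [0.6013 0.3167 0.0615] M [[0.002, 0.002, 1.0], [-1.0, 0.001, 0.002], [-0.001, -1.0, 0.002]] w 0.0365 F [-0.3  1.  -2.4] t 30.42
world d [-0.4 -0.5 -7. ] tool d mm [ 0.5  7.  -0.4] len 7 turn deg tool [-0.1  0.1 -0.1] j [-0.83  0.72  0.38  1.69 -0.35  0.79 -0.29]
```

Emit:
jog_arm --motion '[[0,[0,0.003,0],[0,0,0]],[0,[0,0.0035,0],[0,0,0]],[0,[0,0,0],[0,0,0]],[0,[0,0,0],[0,0,0]],[0,[0,0,0],[0,0,0]]]'

```text
clock: 30.83
tcp_pos: [0.601, 0.3167, 0.0545]
orientation: [-1.208, 1.207, -1.208]
contact_force: [0.4, -0.2, 6.5]
grip_width: 0.0365
```

Emit:
jog_arm --motion '[[0.5,[0,0,0],[0,0,0]],[0.6,[0,0,0],[0,0,0]],[0.8,[0,0,0],[0,0,0]],[0.8,[0,0,0],[0,0,0]],[0.8,[0,0,0],[0,0,0]]]'

```text
clock: 31.25
tcp_pos: [0.6001, 0.3162, 0.0533]
orientation: [-1.211, 1.208, -1.208]
contact_force: [0.5, -0.1, 0.9]
grip_width: 0.0682
```

Emit:
jog_arm --motion '[[0.8,[0,-0.01,0],[0,0,0]],[0.8,[0,-0.03,0],[0,0,0]],[0.8,[0,-0.04,0],[0,0,0]],[0.8,[0,-0.04,0],[0,0,0]],[0.8,[0,-0.03,0],[0,0,0]],[0.8,[0.035,0,-0.005],[0,0,0]],[0.8,[0.035,0,-0.005],[0,0,0]],[0.8,[0.035,0,-0.005],[0,0,0]],[0.8,[0.035,0,-0.005],[0,0,0]],[0.8,[0.035,0,-0.005],[0,0,0]]]'

```text
clock: 32.08
tcp_pos: [0.5752, 0.1396, 0.2044]
orientation: [-1.209, 1.207, -1.208]
contact_force: [1.3, -0.4, -0.4]
grip_width: 0.0681
```

Emit:
jog_arm --motion '[[0.8,[0.035,0,-0.005],[0,0,0]],[0.8,[0.035,0,-0.005],[0,0,0]],[0.8,[0.035,0,0],[0,0,0]],[0.8,[0.035,0,0],[0,0,0]],[0.8,[0.035,0,0],[0,0,0]],[0.8,[0.035,0,0],[0,0,0]],[0.8,[0.02,0,0],[0,0,0]],[0.8,[0,0,0],[0,0,0]],[0.8,[0,0,0],[0,0,0]],[0.8,[0,0,0],[0,0,0]]]'

```text
clock: 32.92
tcp_pos: [0.5662, -0.0879, 0.2038]
orientation: [-1.21, 1.207, -1.207]
contact_force: [0.3, 0.6, 0.2]
grip_width: 0.0682
```

```bash
python3 - <<'E'
from h import *
from bench import r
f=r.grab_frame("top");P=cloud(f)
cv2.imwrite("pics/top6.png",cv2.resize(f["image"][140:260,90:350,::-1],None,fx=3,fy=3))
c=np.array([.5693,.2129]);y=-.2967
for x in((205,245),(165,204),(135,165),(95,135)):
    m=np.zeros((420,560),bool);m[150:225,x[0]:x[1]]=1
    q=P[m&(P[...,2]>.05)];hi=q[q[:,2]>q[:,2].max()-.012];h=hi.mean(0);d=h[:2]-c
    print(round(q[:,2].max(),3),h.round(4),len(hi),"rack frame",np.round([d@[np.cos(y),np.sin(y)],d@[-np.sin(y),np.cos(y)]],4))
g=r.grab_frame("side");cv2.imwrite("pics/side6.png",cv2.resize(g["image"][110:330,180:400,::-1],None,fx=2.7,fy=2.7))
print(r.get_obs()["tcp_pos"],r.get_obs()["clock"])
E
```

```text
0.102 [0.5383 0.1088 0.0984] 192 rack frame [ 0.0008 -0.1086]
0.106 [0.5588 0.1763 0.1008] 164 rack frame [ 0.0007 -0.0381]
0.103 [0.5795 0.2447 0.0989] 65 rack frame [0.0005 0.0334]
0.087 [0.6001 0.3129 0.0806] 262 rack frame [0.0002 0.1046]
[ 0.56623144 -0.08702952  0.20358298] 33.0167
```

View pics/top6.png

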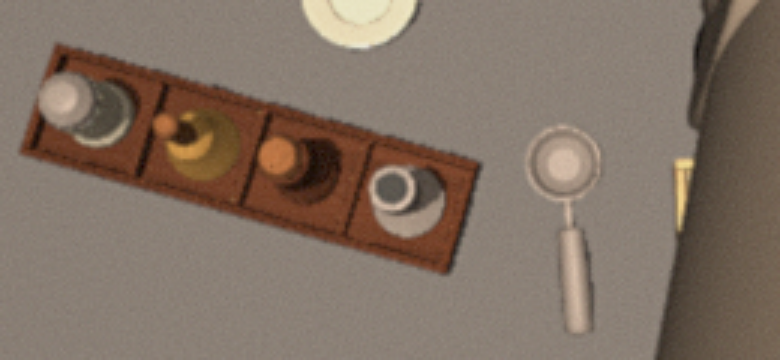

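View pics/side6.png

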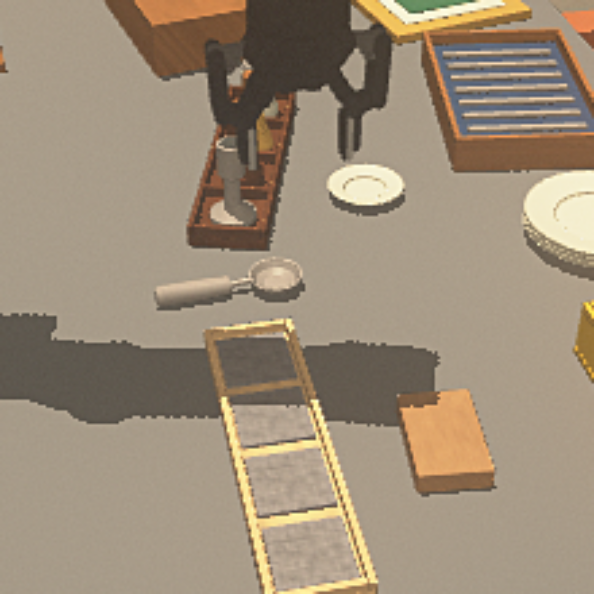

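The top view shows all four pieces upright in their compartments: salt shaker (65,98), bell (168,128), mill (278,157) and candlestick (393,190). In the side view the tray is empty and the gripper is clear of everything.

```bash
python3 -c "
from bench import r
print(r.hand_in())"
```

```text
the job is handed in; nothing more can be done
None
```

I moved all four pieces from the tray to the rack in reverse order and handed the job in at about 33 s of the 120 s allowed. Handing in reports no verdict. From the robot's left, the rack now reads salt shaker, bell, pepper mill, candlestick. The tray read candlestick, mill, bell, salt shaker.

**Position:** In the last top view, the piece tops lay within 1 mm of centre in the rack's x. In its y they were 0.6 to 3.4 mm off, against 14 mm allowed.

**Height:** The tops read 2–4 mm above what upright pieces on the rack floor should give. They read just as high in the tray, so I take this as depth-camera error. Each piece touched the floor at 3–7 N when I set it down.

**Clearance:** The open gripper was about 0.2 m above the table, clear of everything.

**Checks that disagreed:** After the first placing, the side view seemed to show the candlestick leaning. The top view showed it upright, so the slanted grey was its shadow. I also misread which rack partitions I was seeing in one wrist view. Once I had them right, that view agreed with the top view to about 1 mm.

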